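# Roll a chequered inlay border flush on a box lid

## Task

The chequered inlay border along the upper edge of the box lid on the sloping easel still stands proud. Take the hand roller from its rack, roll it firmly along the border, square to the face, until every piece is flush, then hang the roller back in the rack slot by its collar. Touch the lid and easel with the roller only, not with the gripper's fingers, and do not disturb the masking tape, the purple paint bottle or the gourd.

Things in the scene. Friction and masses are not known exactly. Their poses are not given: they have to be found in the camera images.
- easel: Fixed sloping wooden bench easel, 270 mm wide, 175 mm deep; on it, clamped, a brown box lid 230 wide x 166 x 18 mm whose face rises away from the robot at 31.5 degrees. Only the inlay pieces in it can move. Origin on the worktop under its middle; x away from its front, y to its left, z up.
- border_mid (a point): Middle of the inlay border, level with the lid's face. z: straight out of the face (up and towards the robot), y: along the border to its left end, x: up the slope. Border: 175 mm row of 7 rigid wood pieces, alternately dark and light, each 25 x 10 mm, in a groove with its centre line 25 mm below the lid's upper edge. Bare lid face goes on 27 mm past each end of the row and 19 mm either side of it.
- border_left (a point): Left end of the row of inlay pieces, on its centre line, level with the lid's face; same axes as border_mid.
- border_right (a point): Right end of the row of inlay pieces, on its centre line, level with the lid's face; same axes as border_mid.
- roller_grip (a point): Hand seam roller (0.3 kg), centre of its dark wooden handle, which is 25 x 25 mm square and reaches 34 mm below and 32 mm above this point. z: along the handle, away from the wheel; x: along the wheel's axle, so it rolls along y. Black wheel 44 mm across, 30 mm wide, in a fork 50 mm wide along x (over its axle ends), 16 mm along y; rim reaches 112 mm below this point.
- roller_foot (a point): Lowest point of the roller's wheel rim, on the handle's axis; same axes as roller_grip.
- roller_collar (a point): Centre of the underside of the roller's brass collar (38 mm across, 6 mm thick, right under the handle), 72 mm above roller_foot; same axes as roller_grip. Under it a 16 mm square steel neck, 20 mm long, then the fork.
- roller: The whole roller; origin at roller_foot, same axes.
- roller_wheel (a joint): Turn of the roller's wheel on its axle, rad; near 0 at the start, free to spin without limit either way; 22 mm of travel per rad.
- rack_slot (a point): Fixed tool rack: middle of the slot in its aluminium shelf (84 mm wide, 8 thick), at the shelf's top, 96 mm above the worktop. The roller hangs here, neck in the slot, collar on the shelf; it can rise 12 mm before its fork meets the shelf. z up; x into the slot: 23 mm wide, mouth open at x = -33 mm (robot's side), end at +11 mm. Below: 76 mm free height, back wall at x = +41 mm.
- masking_tape: Roll of masking tape lying flat, 98 mm across, 25 mm high; loose bystander.
- paint_purple: Upright purple paint bottle, 38 mm across, 105 mm high; loose bystander.
- gourd: Small dried gourd, 61 mm across, 48 mm high; loose bystander.
- inlay1 (a joint): How far inlay piece 1 (counted from the left end) is pressed in, m: 0 = 5 mm proud of the lid's face, 0.005 = flush, hard stop. It starts 3.5 to 5 mm proud. It is a tight fit: about 8 N moves it and it stays where it is left.
- inlay2 (a joint): How far inlay piece 2 (counted from the left end) is pressed in, m: 0 = 5 mm proud of the lid's face, 0.005 = flush, hard stop. It starts 3.5 to 5 mm proud. It is a tight fit: about 8 N moves it and it stays where it is left.
- inlay3 (a joint): How far inlay piece 3 (counted from the left end) is pressed in, m: 0 = 5 mm proud of the lid's face, 0.005 = flush, hard stop. It starts 3.5 to 5 mm proud. It is a tight fit: about 8 N moves it and it stays where it is left.
- inlay4 (a joint): How far inlay piece 4 (counted from the left end) is pressed in, m: 0 = 5 mm proud of the lid's face, 0.005 = flush, hard stop. It starts 3.5 to 5 mm proud. It is a tight fit: about 8 N moves it and it stays where it is left.
- inlay5 (a joint): How far inlay piece 5 (counted from the left end) is pressed in, m: 0 = 5 mm proud of the lid's face, 0.005 = flush, hard stop. It starts 3.5 to 5 mm proud. It is a tight fit: about 8 N moves it and it stays where it is left.
- inlay6 (a joint): How far inlay piece 6 (counted from the left end) is pressed in, m: 0 = 5 mm proud of the lid's face, 0.005 = flush, hard stop. It starts 3.5 to 5 mm proud. It is a tight fit: about 8 N moves it and it stays where it is left.
- inlay7 (a joint): How far inlay piece 7 (counted from the left end) is pressed in, m: 0 = 5 mm proud of the lid's face, 0.005 = flush, hard stop. It starts 3.5 to 5 mm proud. It is a tight fit: about 8 N moves it and it stays where it is left.

How it is judged:
By the outcome, as a careful person would: the job done as asked, in the order asked, and still so for the second after the job is handed in, with the robot touching nothing.
It also fails if it takes over 61 s, if anything falls off the work surface, if the arm or the gripper's body presses on something with over 40 N, if the wrist force passes 120 N, or if a joint passes its speed limit or range.

## Robot

A 6-joint arm with a two-finger parallel gripper is mounted at the origin on a cart in front of the work surface, level with it; the furniture and walls round the work are solid. World frame = base frame: x ahead of the robot, y to its left, z up, the work surface at z = 0. Lengths are in mm, angles in rad, forces in N, time in s.
With the tool pointing down it reaches from about 275 to 1000 mm from the base axis. Payload 8.4 kg.
Tool frame: the origin (TCP) lies at the very end of the fingers, on their centre line; the grasp point (between the pads) lies 19 mm behind it; z points along the fingers, y is the direction in which the jaws open and shut (so a half turn about z gives the same grasp; the last joint's range is limited). The gripper opens to 85 mm and grips with 20 to 120 N. Pads are 22 mm wide; open, the fingers measure 114 mm over their backs; the gripper's body (76 mm by 85 mm) begins 54 mm behind the grasp point. The pads swing forward as they close: fully open they stand 13 mm farther back than shut.
Start: joints at [-1.265, 0.353, 1.633, -0, 1.155, -0.002], TCP at [189.35, -595.629, 231.281] pointing down, gripper open.
Joint ranges: [-2.63, 2.63], [-0.92, 2.1], [0.06, 2.66], [-1.3, 4.44], [0, 2.69], [-3.02, 3.02]. Speed limits (rad/s): [2.22, 2.22, 2.79, 3.14, 3.14, 3.14].

## Interface

Orientations are given as [roll, pitch, yaw] about the fixed x, y, z axes, in that order (R = Rz(yaw) Ry(pitch) Rx(roll)).
In Python, from rig import r gives the robot as it stands.
- The arm moves only by the tool jog_arm, never from a script. Its argument "increments" is text: rows parted by semicolons, each of 7 numbers parted by spaces: the shift along the tool's x, y, z in cm, then the turn, a rotation vector about the tool's x, y, z in rad, then the opening, from -1 (shut) to 1 (fully open). A call has exactly 8 rows; each row shifts and turns the commanded pose from where the row before left it, along the tool's axes as they then stand; what a row does not reach is not made up. A row lasts 1/10 s, in which the tool goes at most 50 mm and 8.59 degrees, less where a joint would pass 70% of its speed; a pose out of reach is approached as far as the arm can. A call with a gripper value outside its range is refused whole. The fingers move at their own pace and stop on an object; "squeeze" is the grip in N (left out, the last holds). Time passes only in rows, so rows that do not move let the fingers close, or fill a call up. It gives the time, the measured TCP pose, the force and the opening at its end, in the units of the state.
- r.sense(): the state, without advancing time (a new reading comes with each control period).
- r.grab_frame(name): name is "scene" or "top" or "wrist"; returns the picture (400x640x3 uint8, red, green, blue); there is no depth.
- r.camera_info(name): a dict with "K" (3x3 intrinsics, pixels), "rvec" (rotation vector, rad) and "tvec" (3), from world to camera coordinates, as OpenCV has them. Camera axes: x right, y down, z forward; pixel columns grow to the right and rows downward; lengths in mm; the calibration is good to about 2 mm. A picture is of the moment at which its call begins: read the wrist's pose just before it. camera_info takes no time and is no camera call; for the wrist camera it gives the pose at the moment of the call.
- r.sign_off(): hands the job in, once; it reports no verdict.
The state is a dict: "clock": time; "qpos": joint angles; "qvel": joint speeds; "joint_efforts": joint torques, N m; "eef_pos": TCP position; "tcp_rot": TCP orientation; "contact_force": force on the tool from outside, world axes, zero at the start; "wrist_torque": the same for the moment, N m; "opening": opening from 0.0 (shut) to 1.0 (fully open).
Only numpy, scipy, OpenCV 4.12 (cv2) and the standard library are available. Lean on these libraries where they do the work, as an engineer would, in place of code of your own. Each camera call takes 0.05 s, during which the arm holds its last target.

## Working session

There is one attempt and no reset: what is moved stays moved. The work goes in short steps, Python scripts to look and compute and a tool call to move; the robot and the scene stay as the last step left them, time stands still between calls to the robot, and variables do not carry over. Pictures are saved under pics/ and viewed, and the job is handed in when it is done.

Besides the shell and the picture viewer there is one more tool, called after "Request:" in YAML: its name, and indented under it one key for each argument. jog_arm: Moves the arm, as the interface text tells. Its arguments: {"type":"object","properties":{"increments":{"type":"string"},"squeeze":{"type":"number"}},"required":["increments"]}

```bash
ls; mkdir -p pics
python3 - <<'E'
from rig import r
import cv2
print(r.sense())
for n in("scene","top","wrist"):
    im=r.grab_frame(n); cv2.imwrite(f"pics/{n}0.png",im[:,:,::-1]); print(n,r.camera_info(n))
E
```

```text
pics
{'clock': 0.0, 'qpos': array([-1.26540417e+00,  3.53622265e-01,  1.63412585e+00,  1.45127846e-06,
        1.15516642e+00, -2.43710498e-03]), 'qvel': array([-0.00055733, -0.00191848,  0.00175098, -0.00179819,  0.00010907,
       -0.00018321]), 'joint_efforts': array([-2.27359538e-03, -6.05256557e+01, -3.42067838e+01, -4.06832498e-05,
        9.52723261e-03,  8.99381007e-06]), 'eef_pos': array([ 189.20975436, -595.1909399 ,  230.58137488]), 'tcp_rot': array([-3.14027078e+00, -4.54850930e-06,  3.07828668e-01]), 'contact_force': array([ 0.1860395 , -0.58744288,  0.43959127]), 'wrist_torque': array([ 0.0297382 , -0.05695164, -0.03543877]), 'opening': 1.0013352583361652}
scene {'K': array([[391.14648258,   0.        , 317.0671876 ],
       [  0.        , 391.14648258, 190.84979238],
       [  0.        ,   0.        ,   1.        ]]), 'rvec': array([ 0.65118496, -2.59243499,  1.17379312]), 'tvec': array([498.90829705, 301.29610994, 828.55657532])}
top {'K': array([[386.65193871,   0.        , 321.89355329],
       [  0.        , 386.65193871, 201.78661366],
       [  0.        ,   0.        ,   1.        ]]), 'rvec': array([ 2.16456737, -2.13249366,  0.18439703]), 'tvec': array([ -79.26352687,  598.60654183, 1192.87671689])}
wrist {'K': array([[327.81310904,   0.        , 314.51507663],
       [  0.        , 327.81310904, 196.19769003],
       [  0.        ,   0.        ,   1.        ]]), 'rvec': array([-2.31227819,  1.68881261,  0.28165981]), 'tvec': array([-624.79409698,  -42.80015985,  380.17444658])}
```

View pics/scene0.png

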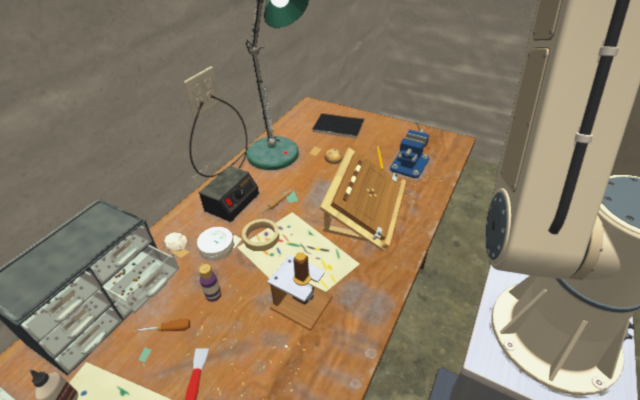

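View pics/top0.png

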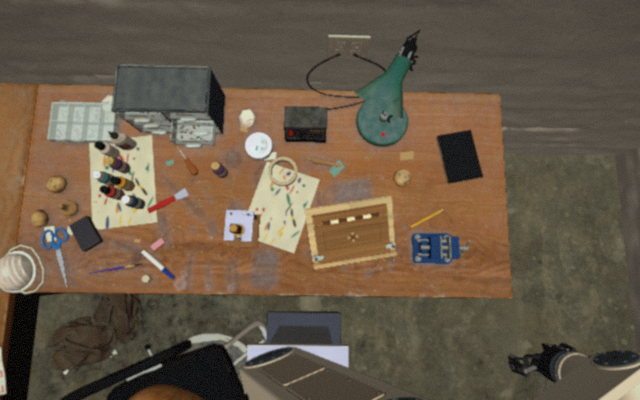

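View pics/wrist0.png

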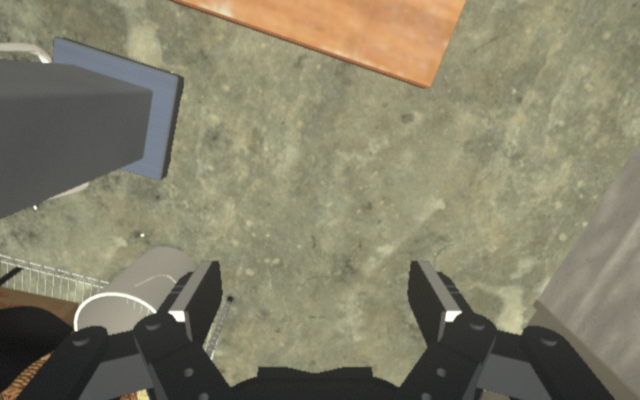

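```bash
cat > h.py <<'E'
import numpy as np, cv2
from rig import r
from scipy.spatial.transform import Rotation as R
def cam(n):
    c=r.camera_info(n); return c["K"],cv2.Rodrigues(np.array(c["rvec"]))[0],np.array(c["tvec"])
def ray(n,uv,c=None):
    K,Rm,t=c or cam(n); d=Rm.T@np.linalg.solve(K,[uv[0],uv[1],1.]); return -Rm.T@t,d
def atz(n,uv,z,c=None):
    o,d=ray(n,uv,c); return o+d*(z-o[2])/d[2]
def proj(n,P,c=None):
    K,Rm,t=c or cam(n); p=(np.atleast_2d(P)@Rm.T+t)@K.T; return p[:,:2]/p[:,2:]
def tri(obs):
    A=[];b=[]
    for n,uv,c in obs:
        o,d=ray(n,uv,c); d/=np.linalg.norm(d); M=np.eye(3)-np.outer(d,d); A.append(M); b.append(M@o)
    x=np.linalg.lstsq(np.vstack(A),np.hstack(b),rcond=None)[0]
    return x
def T():
    s=r.sense(); return s, R.from_euler('xyz',s['tcp_rot']).as_matrix()
E
python3 - <<'E'
import cv2
a=cv2.imread('pics/top0.png'); 
cv2.imwrite('pics/tA.png',cv2.resize(a[180:280,210:410],None,fx=4,fy=4,interpolation=cv2.INTER_CUBIC))
b=cv2.imread('pics/scene0.png')
cv2.imwrite('pics/sA.png',cv2.resize(b[140:260,310:420],None,fx=5,fy=5,interpolation=cv2.INTER_CUBIC))
cv2.imwrite('pics/sB.png',cv2.resize(b[240:340,250:350],None,fx=6,fy=6,interpolation=cv2.INTER_CUBIC))
E
```

```text
(no output)
```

View pics/tA.png

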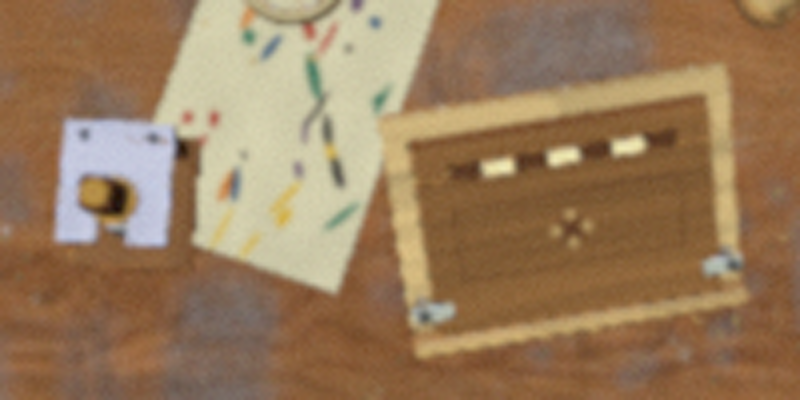

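View pics/sA.png

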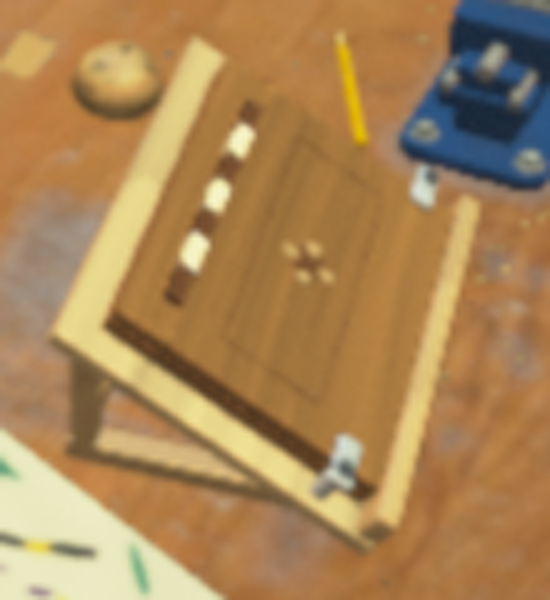

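View pics/sB.png

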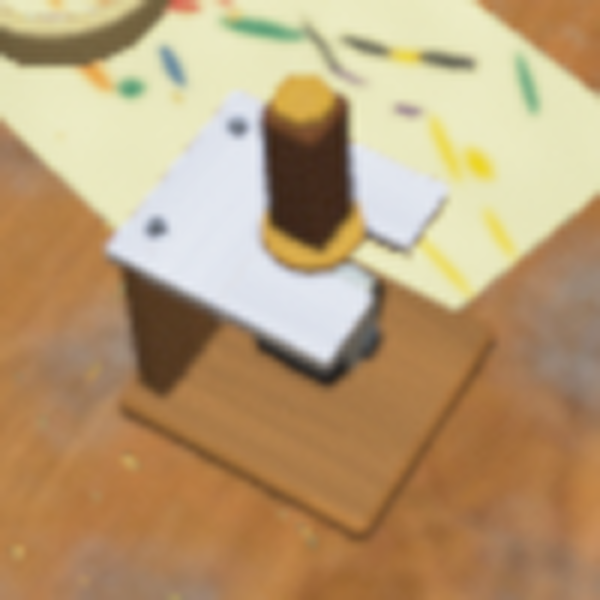

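```bash
cat > m1.py <<'E'
from h import *
np.set_printoptions(precision=1,suppress=True)
ct=cam('top');cs=cam('scene')
t=lambda x,y:(210+(x+.5)/4-.5,180+(y+.5)/4-.5)
sA=lambda x,y:(310+(x+.5)/5-.5,140+(y+.5)/5-.5)
sB=lambda x,y:(250+(x+.5)/6-.5,240+(y+.5)/6-.5)
print('shelf top cam')
for p in [(65,120),(176,125),(166,246),(56,241),(97,240),(126,243)]: print(p,atz('top',t(*p),96,ct))
print('shelf scene cam')
for p in [(237,93),(447,187),(410,250),(330,365),(108,247)]: print(p,atz('scene',sB(*p),96,cs))
print('handle top', tri([('top',t(97,190),ct),('scene',sB(304,97),cs)]))
for n,a,b in [('BL',(450,173),(175,302)),('BR',(677,136),(250,106)),('w2',(498,167),(195,252)),('w4',(564,156),(217,195)),('w6',(628,146),(240,141)),
   ('lidTL',(411,143),(108,325)),('lidTR',(708,95),(228,62)),('easTL',(383,128),(57,333)),('easTR',(724,66),(197,38)),('easBL',(418,350),(370,545)),('easBR',(746,297),(470,200))]:
    x=tri([('top',t(*a),ct),('scene',sA(*b),cs)]); print(n,x,proj('top',x,ct)[0]-t(*a),proj('scene',x,cs)[0]-sA(*b))
print('tape',atz('top',(285,170),25,ct),'bottle',atz('top',(219,170),100,ct),'gourd',atz('top',(402,177),25,ct))
E
python3 m1.py
```

```text
shelf top cam
(65, 120) [563.1 223.5  96. ]
(176, 125) [560.6 138.8  96. ]
(166, 246) [468.3 142.6  96. ]
(56, 241) [470.9 225.5  96. ]
(97, 240) [472.1 194.7  96. ]
(126, 243) [470.2 172.8  96. ]
shelf scene cam
(237, 93) [559.  145.3  96. ]
(447, 187) [469.1 146.9  96. ]
(410, 250) [467.8 177.1  96. ]
(330, 365) [469.3 230.6  96. ]
(108, 247) [562.5 225.8  96. ]
handle top [504.2 182.3 164.2]
BL [525.7 -71.2 102.5] [0.1 0.2] [-0.2 -0. ]
BR [ 558.5 -243.7  102. ] [-0.1 -0.4] [0.4 0.1]
w2 [ 530.9 -107.3  106.5] [0. 0.] [-0. -0.]
w4 [ 540.7 -157.3  105.1] [-0.  -0.1] [0.1 0. ]
w6 [ 549.  -205.9  105.9] [-0.  -0.1] [0.1 0. ]
lidTL [548.6 -41.1 101.3] [0.  0.1] [-0.1 -0. ]
lidTR [ 586.7 -267.4  109.4] [0.2 0.5] [-0.6 -0.1]
easTL [562.  -18.5 108. ] [-0.4 -0.9] [1.2 0.2]
easTR [ 610.6 -279.   111.5] [0. 0.] [-0. -0.]
easBL [395.9 -47.7   6.6] [-0.3 -1.1] [1.5 0.2]
easBR [ 439.3 -310.    28.5] [-0.1 -0.4] [0.5 0.1]
tape [707.4  52.6  25. ] bottle [685.8 250.1 100. ] gourd [ 690.5 -334.7   25. ]
```

```bash
cat >> h.py <<'E'
def rows(target,Rt,n=8,base=None):
    """rows: n equal increments (cm, rad) from the current pose to the target"""
    s,R0=T(); p0=s['eef_pos']
    if base is not None: p0,R0=base
    w=R.from_matrix(R0.T@Rt).as_rotvec()/n
    M=sum(R0@R.from_rotvec(k*w).as_matrix() for k in range(n))
    d=np.linalg.solve(M,np.asarray(target)-p0)
    print('clock',s['clock'],'n',n,'d cm',np.round(d/10,3),'w',np.round(w,4),'|d|mm',np.linalg.norm(d),'|w|deg',np.degrees(np.linalg.norm(w)))
def down(yaw): return R.from_euler('xyz',[np.pi,0,yaw]).as_matrix()
E
python3 - <<'E'
from h import *
s,R0=T();K,Rc,t=cam('wrist')
print('cam in tool',R0.T@(-Rc.T@t-s['eef_pos'])); print('cam axes in tool\n',R0.T@Rc.T)
print(r.sense()['tcp_rot'])
rows([380,190,270],down(np.pi/2),24)
rows([380,190,270],down(0),24)
E
```

```text
cam in tool [  83.00133195    0.35878714 -142.16212432]
cam axes in tool
 [[ 1.14091470e-03 -9.46407694e-01 -3.22972407e-01]
 [ 9.99999344e-01  1.11252830e-03  2.72495744e-04]
 [ 1.01423876e-04 -3.22972506e-01  9.46408342e-01]]
[-3.14049060e+00  2.67083995e-06  3.07820934e-01]
clock 0.15 n 24 d cm [ 3.289 -1.467 -0.162] w [-0.     -0.     -0.0526] |d|mm 36.0511437361596 |w|deg 3.015132645779599
clock 0.15 n 24 d cm [ 1.312 -3.115 -0.162] w [-0.      0.      0.0128] |d|mm 33.84402327467899 |w|deg 0.7348730177014514
```

Run:
```python
from h import *
rows([340,184,260],down(np.pi),24)
rows([340,184,260],down(np.pi),20)
```

```text
clock 0.15 n 24 d cm [ 4.547  1.337 -0.121] w [-0.000e+00 -1.000e-04 -1.181e-01] |d|mm 47.40819474334749 |w|deg 6.765131767159749
clock 0.15 n 20 d cm [ 5.473  1.539 -0.146] w [-0.000e+00 -1.000e-04 -1.417e-01] |d|mm 56.875300159998375 |w|deg 8.118158120591698
```

```bash
cat >> h.py <<'E'
def line(target,Rt,n=8,g=1.,per=8):
    """straight line, n rows, printed rounded"""
    s,Ra=T(); p0=s['eef_pos']; w=R.from_matrix(Ra.T@Rt).as_rotvec()/n; D=(np.asarray(target)-p0)/n/10
    print('clock %.2f step mm %.1f deg %.2f'%(s['clock'],np.linalg.norm(D)*10,np.degrees(np.linalg.norm(w))))
    o=[]
    for k in range(n):
        d=(Ra@R.from_rotvec(k*w).as_matrix()).T@D
        o.append(' '.join('%.2f'%v for v in d)+' '+' '.join('%.3f'%v for v in w)+' %g'%g)
    for i in range(0,n,per): print('; '.join(o[i:i+per]))
E
python3 - <<'E'
from h import *
line([340,184,260],down(np.pi),24)
E
```

```text
clock 0.15 step mm 33.1 deg 6.77
1.58 -2.90 -0.12 -0.000 -0.000 -0.118 1; 1.91 -2.70 -0.12 -0.000 -0.000 -0.118 1; 2.22 -2.45 -0.12 -0.000 -0.000 -0.118 1; 2.49 -2.18 -0.12 -0.000 -0.000 -0.118 1; 2.73 -1.87 -0.12 -0.000 -0.000 -0.118 1; 2.93 -1.53 -0.12 -0.000 -0.000 -0.118 1; 3.09 -1.18 -0.12 -0.000 -0.000 -0.118 1; 3.21 -0.80 -0.12 -0.000 -0.000 -0.118 1
3.28 -0.42 -0.12 -0.000 -0.000 -0.118 1; 3.31 -0.03 -0.12 -0.000 -0.000 -0.118 1; 3.29 0.36 -0.12 -0.000 -0.000 -0.118 1; 3.22 0.74 -0.12 -0.000 -0.000 -0.118 1; 3.11 1.12 -0.12 -0.000 -0.000 -0.118 1; 2.96 1.48 -0.12 -0.000 -0.000 -0.118 1; 2.76 1.82 -0.12 -0.000 -0.000 -0.118 1; 2.53 2.13 -0.12 -0.000 -0.000 -0.118 1
2.26 2.41 -0.12 -0.000 -0.000 -0.118 1; 1.96 2.66 -0.12 -0.000 -0.000 -0.118 1; 1.64 2.87 -0.12 -0.000 -0.000 -0.118 1; 1.29 3.05 -0.12 -0.000 -0.000 -0.118 1; 0.92 3.18 -0.12 -0.000 -0.000 -0.118 1; 0.54 3.26 -0.12 -0.000 -0.000 -0.118 1; 0.15 3.30 -0.12 -0.000 -0.000 -0.118 1; -0.24 3.30 -0.12 -0.000 -0.000 -0.118 1
```

Request:
jog_arm:
  increments: "1.58 -2.90 -0.12 0 0 -0.118 1; 1.91 -2.70 -0.12 0 0 -0.118 1; 2.22 -2.45 -0.12 0 0 -0.118 1; 2.49 -2.18 -0.12 0 0 -0.118 1; 2.73 -1.87 -0.12 0 0 -0.118 1; 2.93 -1.53 -0.12 0 0 -0.118 1; 3.09 -1.18 -0.12 0 0 -0.118 1; 3.21 -0.80 -0.12 0 0 -0.118 1"

```text
clock: 0.95
eef_pos: [239.5, -334.5, 240.8]
tcp_rot: [-3.142, -0.0, 1.256]
contact_force: [1.0, 0.5, 0.4]
opening: 0.999
```

Request:
jog_arm:
  increments: "3.28 -0.42 -0.12 0 0 -0.118 1; 3.31 -0.03 -0.12 0 0 -0.118 1; 3.29 0.36 -0.12 0 0 -0.118 1; 3.22 0.74 -0.12 0 0 -0.118 1; 3.11 1.12 -0.12 0 0 -0.118 1; 2.96 1.48 -0.12 0 0 -0.118 1; 2.76 1.82 -0.12 0 0 -0.118 1; 2.53 2.13 -0.12 0 0 -0.118 1"

```text
clock: 1.75
eef_pos: [290.0, -74.9, 250.6]
tcp_rot: [3.141, 0.0, 2.2]
contact_force: [1.1, 0.0, 0.1]
opening: 0.998
```

Request:
jog_arm:
  increments: "2.26 2.41 -0.12 0 0 -0.118 1; 1.96 2.66 -0.12 0 0 -0.118 1; 1.64 2.87 -0.12 0 0 -0.118 1; 1.29 3.05 -0.12 0 0 -0.118 1; 0.92 3.18 -0.12 0 0 -0.118 1; 0.54 3.26 -0.12 0 0 -0.118 1; 0.15 3.30 -0.12 0 0 -0.118 1; -0.24 3.30 -0.12 0 0 -0.118 1"

```text
clock: 2.55
eef_pos: [340.5, 184.9, 260.1]
tcp_rot: [-3.142, 0.0, -3.138]
contact_force: [0.3, -0.5, 0.3]
opening: 0.999
```

```bash
cat > snap.py <<'E'
import sys
from h import *
n=sys.argv[1]; c=cam('wrist'); s=r.sense(); im=r.grab_frame(sys.argv[2] if len(sys.argv)>2 else 'wrist')
cv2.imwrite(f'pics/{n}.png',im[:,:,::-1]); np.savez(f'pics/{n}.npz',K=c[0],R=c[1],t=c[2])
print(s['clock'],s['eef_pos'],s['tcp_rot'],s['qpos'].round(3),s['opening'],s['contact_force'].round(1),s['wrist_torque'].round(2))
E
python3 snap.py w1
```

```text
2.55 [340.49403256 184.92501317 260.07549819] [-3.14151073e+00  1.18144940e-04 -3.13800160e+00] [ 0.494 -0.067  2.065 -0.     1.144 -1.081] 0.9993830094717446 [ 0.3 -0.5  0.3] [0.02 0.   0.05]
```

View pics/w1.png

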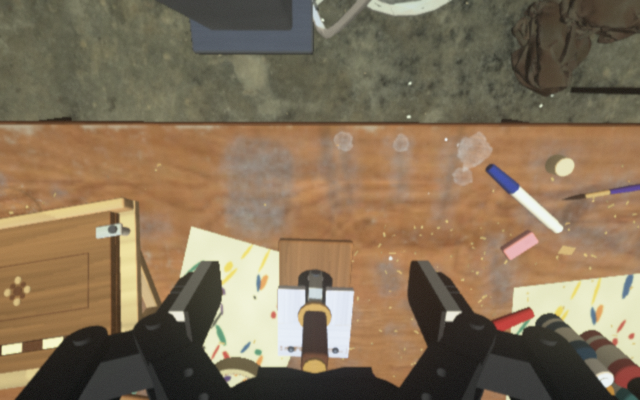

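Run:
```python
import cv2
a=cv2.imread('pics/w1.png'); 
cv2.imwrite('pics/w1c.png',cv2.resize(a[230:380,255:375],None,fx=5,fy=4*1.25*.8,interpolation=cv2.INTER_CUBIC))
```

```text
(no output)
```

View pics/w1c.png

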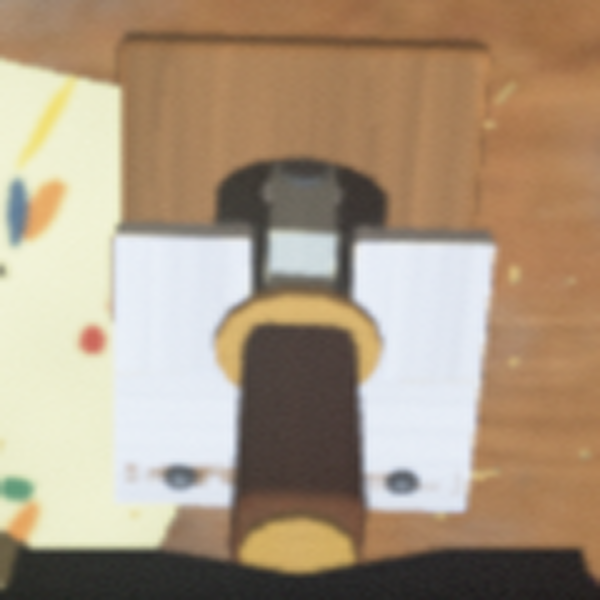

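Run:
```python
from h import *
np.set_printoptions(precision=1,suppress=True)
d=np.load('pics/w1.npz');c=(d['K'],d['R'],d['t'])
f=lambda x,y:(255+(x+.5)/5-.5,230+(y+.5)/4-.5)
print('top',atz('w',f(297,545),168,c))
print('collar top L/R',atz('w',f(216,345),102,c),atz('w',f(382,345),102,c),'front',atz('w',f(302,292),102,c))
print('shelf',[atz('w',f(*p),96,c) for p in[(118,232),(250,238),(355,238),(495,240),(470,510),(118,500)]])
print('handle sides low',atz('w',f(247,325),104,c),atz('w',f(356,325),104,c))
print(f'handle sides up', atz('w',f(233,495),166,c),atz('w',f(366,497),166,c))
print('wheel sides',atz('w',f(217,200),42,c),atz('w',f(387,200),42,c))
```

```text
top [501.3 185.  168. ]
collar top L/R [499.3 167.  102. ] [499.1 203.6 102. ] front [481.8 185.9 102. ]
shelf [array([467.1, 145.7,  96. ]), array([468.8, 174.4,  96. ]), array([468.7, 197.4,  96. ]), array([469.2, 228. ,  96. ]), array([562.7, 226.1,  96. ]), array([559.4, 142.8,  96. ])]
handle sides low [491.  173.9 104. ] [490.9 197.7 104. ]
handle sides up [488.8 173.3 166. ] [489.3 197.5 166. ]
wheel sides [492.  164.4  42. ] [491.8 207.6  42. ]
```

Request:
jog_arm:
  increments: "-3.22 0 0 0 0 0.004 1; -3.22 0.01 0 0 0 0.004 1; -3.22 0.01 0 0 0 0.004 1; -3.22 0.01 0 0 0 0 1; -3.22 0.01 0 0 0 0 1; 0 0 2.5 0 0 0 1; 0 0 2.5 0 0 0 1; 0 0 2.5 0 0 0 1"

```text
clock: 3.4
eef_pos: [501.7, 182.2, 184.0]
tcp_rot: [-3.142, -0.0, 3.127]
contact_force: [0.5, 0.2, -0.2]
opening: 1.0
```

```bash
python3 - <<'E'
from h import *
line([501.5,185.4,117],down(np.pi-.015),8)
E
python3 snap.py w2
```

```text
clock 3.40 step mm 8.4 deg 0.00
0.00 0.04 0.84 -0.000 -0.000 0.000 1; 0.00 0.04 0.84 -0.000 -0.000 0.000 1; 0.00 0.04 0.84 -0.000 -0.000 0.000 1; 0.00 0.04 0.84 -0.000 -0.000 0.000 1; 0.00 0.04 0.84 -0.000 -0.000 0.000 1; 0.00 0.04 0.84 -0.000 -0.000 0.000 1; 0.00 0.04 0.84 -0.000 -0.000 0.000 1; 0.00 0.04 0.84 -0.000 -0.000 0.000 1
3.4 [501.70342018 182.22005696 183.98656412] [-3.14154850e+00 -1.82191328e-04  3.12725716e+00] [ 0.346  0.265  1.874  0.     1.002 -1.211] 0.9998245299782504 [ 0.5  0.2 -0.2] [-0.02  0.    0.  ]
```

View pics/w2.png

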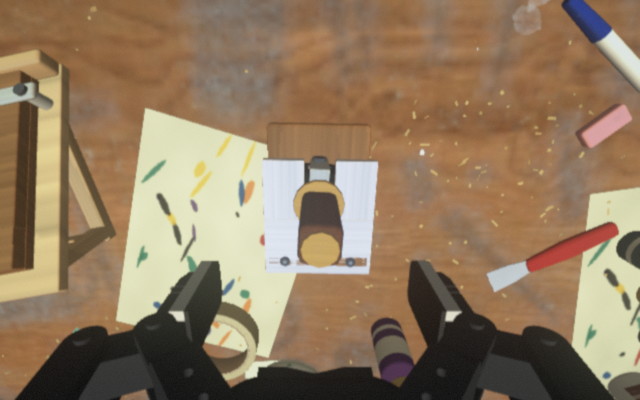

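Run:
```python
from h import *
d=np.load('pics/w2.npz');c=(d['K'],d['R'],d['t'])
print(atz('w',(320,249),168,c),atz('w',(319,202),102,c),[atz('w',p,96,c) for p in[(264,159),(305,160),(335,160),(377,160)]],proj('w',[501.5,185.4,168],c))
```

```text
[502.50629021 184.87969065 168.        ] [499.33014282 185.21666589 102.        ] [array([468.35465765, 146.29538578,  96.        ]), array([469.46535234, 175.54919753,  96.        ]), array([469.74664493, 196.98729555,  96.        ]), array([470.14044555, 226.99994719,  96.        ])] [[320.95255831 247.31482351]]
```

Request:
jog_arm:
  increments: "-0.01 0.1 1.1 0 0 0 1; -0.01 0.1 1.1 0 0 0 1; -0.01 0.1 1.1 0 0 0 1; 0 0 1.1 0 0 0 1; 0 0 1.1 0 0 0 1; 0 0 1.2 0 0 0 1; 0 0 0 0 0 0 -1; 0 0 0 0 0 0 -1"
  squeeze: 100

```text
clock: 4.25
eef_pos: [501.8, 185.4, 117.8]
tcp_rot: [-3.141, -0.001, 3.128]
contact_force: [0.6, 0.4, 0.1]
opening: 0.689
```

Request:
jog_arm:
  increments: "0 0 0 0 0 0 -1; 0 0 0 0 0 0 -1; 0 0 0 0 0 0 -1; 0 0 0 0 0 0 -1; 0 0 0 0 0 0 -1; 0 0 0 0 0 0 -1; 0 0 0 0 0 0 -1; 0 0 0 0 0 0 -1"

```text
clock: 5.05
eef_pos: [502.4, 185.6, 118.8]
tcp_rot: [3.141, 0.001, 3.128]
contact_force: [-0.5, -1.0, 6.2]
opening: 0.281
```

```bash
python3 snap.py w3; cp pics/w3.npz pics/x.npz
```

```text
5.05 [502.41666966 185.56713933 118.79333001] [3.14119651e+00 1.08958385e-03 3.12781759e+00] [ 0.351  0.354  1.923 -0.     0.863 -1.206] 0.28140896995613607 [-0.5 -1.   6.2] [-0.05  0.16  0.05]
```

View pics/w3.png

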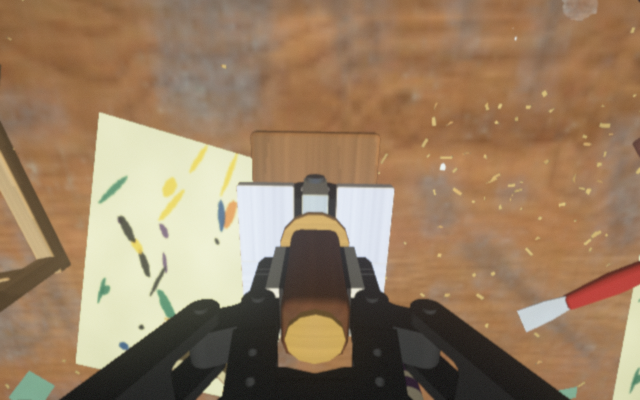

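Request:
jog_arm:
  increments: "0 0 -0.3 0 0 0 -1; 0 0 -0.3 0 0 0 -1; 1 0.01 0 0 0 0 -1; 1.5 0.02 0 0 0 0 -1; 1.5 0.02 0 0 0 0 -1; 1.5 0.02 0 0 0 0 -1; 1.5 0.02 0 0 0 0 -1; 2 0 0 0 0 0 -1"

```text
clock: 5.9
eef_pos: [410.9, 187.7, 124.2]
tcp_rot: [3.141, 0.001, 3.128]
contact_force: [-0.5, 1.1, -2.4]
opening: 0.282
```

```bash
python3 snap.py w4
```

```text
5.9 [410.88667314 187.70042356 124.18787131] [3.14134035e+00 5.43255332e-04 3.12792107e+00] [ 0.425  0.231  2.091 -0.     0.819 -1.132] 0.28201207271335593 [-0.5  1.1 -2.4] [-0.01  0.02  0.  ]
```

View pics/w4.png

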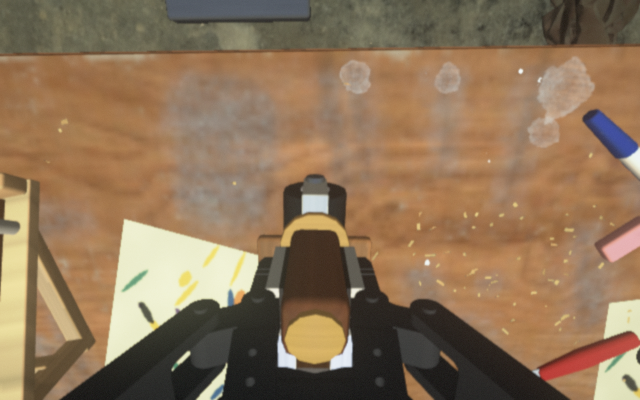

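Request:
jog_arm:
  increments: "0 0 -2 0 0 0 -1; 0 0 -2 0 0 0 -1; 0 0 -2 0 0 0 -1; 0 0 -2 0 0 0 -1; 0 0 -2 0 0 0 -1; 0 -0.5 -2 0 0 0 -1; 0 -1 -1.5 0 0 0 -1; 0 -2 -1 0 0 0 -1"

```text
clock: 6.75
eef_pos: [411.1, 153.1, 270.2]
tcp_rot: [3.141, 0.001, 3.129]
contact_force: [1.1, -0.4, -3.3]
opening: 0.283
```

```bash
cat >> h.py <<'E'
PSI=.188; BM=np.array([542.1,-157.5,102.])
def frame(psi=PSI,a=np.radians(31.5)):
    xb=np.array([np.cos(a)*np.cos(psi),np.cos(a)*np.sin(psi),np.sin(a)]); yb=np.array([-np.sin(psi),np.cos(psi),0]); zb=np.cross(xb,yb); return np.column_stack([xb,yb,zb])
def tcpR(B): return np.column_stack([-B[:,0],B[:,1],-B[:,2]])
def foot():
    s,Rm=T(); return s['eef_pos']+Rm@[0,0,94.8]
def inborder(p,B=None,bm=None):
    return (frame() if B is None else B).T@(p-(BM if bm is None else bm))
E
python3 - <<'E'
from h import *
B=frame(); print(tcpR(B))
line(BM+B@[0,80,60+94.8],tcpR(B),8,-1)
E
```

```text
[[-0.83761663 -0.18689451  0.51329213]
 [-0.15935377  0.98237999  0.09765211]
 [-0.52249856  0.         -0.85264016]]
clock 6.75 step mm 31.6 deg 4.17
-0.49 -3.08 0.45 -0.007 -0.068 -0.024 -1; -0.39 -3.10 0.46 -0.007 -0.068 -0.024 -1; -0.28 -3.11 0.46 -0.007 -0.068 -0.024 -1; -0.17 -3.12 0.46 -0.007 -0.068 -0.024 -1; -0.07 -3.12 0.44 -0.007 -0.068 -0.024 -1; 0.04 -3.13 0.42 -0.007 -0.068 -0.024 -1; 0.14 -3.13 0.39 -0.007 -0.068 -0.024 -1; 0.25 -3.12 0.36 -0.007 -0.068 -0.024 -1
```

Request:
jog_arm:
  increments: "-0.49 -3.08 0.45 -0.007 -0.068 -0.024 -1; -0.39 -3.10 0.46 -0.007 -0.068 -0.024 -1; -0.28 -3.11 0.46 -0.007 -0.068 -0.024 -1; -0.17 -3.12 0.46 -0.007 -0.068 -0.024 -1; -0.07 -3.12 0.44 -0.007 -0.068 -0.024 -1; 0.04 -3.13 0.42 -0.007 -0.068 -0.024 -1; 0.14 -3.13 0.39 -0.007 -0.068 -0.024 -1; 0.25 -3.12 0.36 -0.007 -0.068 -0.024 -1"

```text
clock: 7.55
eef_pos: [443.7, -77.1, 234.2]
tcp_rot: [3.129, 0.51, -2.972]
contact_force: [0.9, 0.6, -2.6]
opening: 0.276
```

```bash
python3 snap.py w5; python3 -c "
from h import *
print('foot in border',inborder(foot()))"
```

```text
7.55 [443.67607763 -77.12377451 234.2153655 ] [ 3.12923182  0.50988667 -2.97222536] [-0.378 -0.138  2.298  0.489  0.599 -2.476] 0.2757810143292243 [ 0.9  0.6 -2.6] [-0.08  0.46  0.06]
foot in border [-4.82856782 95.71342698 60.18975708]
```

View pics/w5.png

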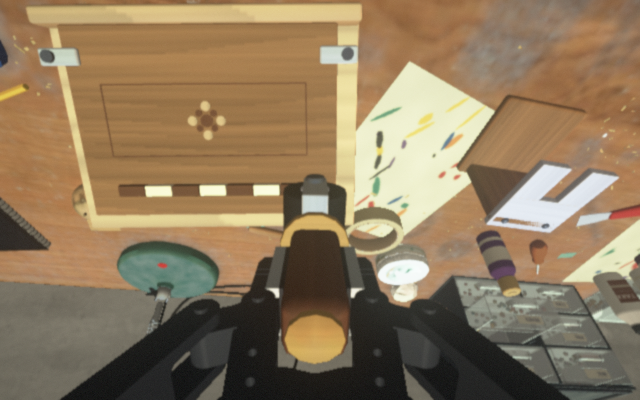

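```bash
cat > kin.py <<'E'
from h import *
from scipy.optimize import least_squares
D=[([0.18921,-.59519,.23058],[-3.1403,0,.3078],[-1.2654,.35362,1.63413,0,1.15517,-.00244]),
([.34049,.18493,.26008],[-3.1415,.0001,-3.1380],[ 0.494,-0.067,2.065,-0.,1.144,-1.081]),
([.5017,.18222,.18399],[-3.14155,-.0002,3.12726],[ 0.346,0.265,1.874,0.,1.002,-1.211]),
([.50242,.18557,.11879],[3.1412,.0011,3.1278],[ 0.351,0.354,1.923,-0.,0.863,-1.206]),
([.41089,.1877,.12419],[3.1413,.0005,3.1279],[ 0.425,0.231,2.091,-0.,0.819,-1.132]),
([.44368,-.07712,.23422],[3.12923,.50989,-2.97223],[-0.378,-0.138,2.298,0.489,0.599,-2.476])]
Rz=lambda a:R.from_euler('z',a); Ry=lambda a:R.from_euler('y',a)
def fk(q,p):
    r_=p[0]+p[1]*np.sin(q[1])+p[2]*np.sin(q[1]+q[2]); z=p[3]+p[1]*np.cos(q[1])+p[2]*np.cos(q[1]+q[2])
    Rm=Rz(q[0])*Ry(q[1]+q[2])*Rz(q[3])*Ry(q[4])*Rz(q[5]+np.pi/2)
    return Rz(q[0]).apply([r_,0,z])+Rm.apply([0,0,p[4]]),Rm
def res(p):
    return np.hstack([fk(q,p)[0]-x for x,e,q in D])
fit=least_squares(res,[0,.45,.45,.35,.25]); P=fit.x
def ik(x,Rt,q0):
    f=lambda q:np.hstack([fk(q,P)[0]-np.array(x)/1000,.3*(R.from_matrix(Rt).inv()*fk(q,P)[1]).as_rotvec()])
    s=least_squares(f,q0,xtol=1e-12,ftol=1e-12); return s.x,s.cost
if __name__=='__main__':
    np.set_printoptions(precision=3,suppress=True)
    print(P,np.abs(fit.fun).max())
    for x,e,q in D: print((R.from_euler('xyz',e).inv()*fk(q,P)[1]).magnitude())
    B=frame()
    q=D[-1][2]
    for y in (95,0,-90,-110):
        q,c=ik(BM+B@[0,y,94.8],tcpR(B),q); print(y,q,c)
E
python3 kin.py
```

```text
[-0.027  0.557  0.492  0.249  0.337] 0.008933590107244704
5.033180810173688e-05
0.0007708527249444475
0.0009593603636894785
0.0004257439648994364
0.00011734253715083774
0.0007459784222818571
95 [-0.337 -0.02   2.342  0.695  0.422 -2.68 ] 1.824925222765405e-25
0 [-0.557  0.079  2.238  0.771  0.533 -2.933] 2.0970758471122118e-24
-90 [-0.706  0.186  2.11   0.769  0.626 -3.051] 4.876492467097312e-29
-110 [-0.734  0.211  2.078  0.764  0.646 -3.068] 1.5218728740116986e-26
```

Run:
```python
import cv2
a=cv2.imread('pics/w5.png'); 
cv2.imwrite('pics/w5c.png',cv2.resize(a[165:235,70:350],None,fx=2.8,fy=2.8*2,interpolation=cv2.INTER_CUBIC))
```

```text
(no output)
```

View pics/w5c.png

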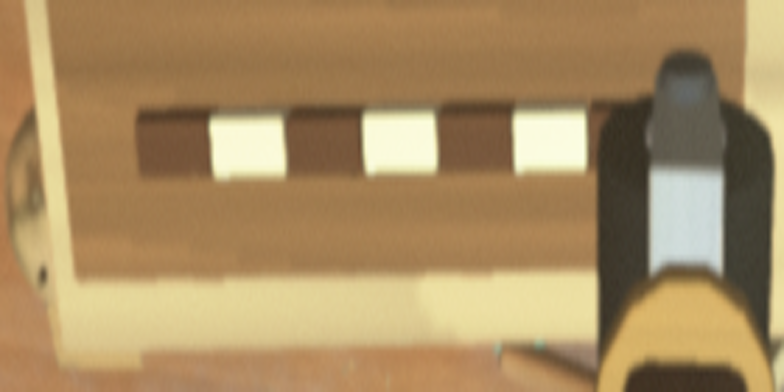

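```bash
cat > fit.py <<'E'
from h import *
from scipy.optimize import least_squares
d=np.load('pics/w5.npz');cw=(d['K'],d['R'],d['t']);ct=cam('top');cs=cam('scene')
t=lambda x,y:(210+(x+.5)/4-.5,180+(y+.5)/4-.5)
sA=lambda x,y:(310+(x+.5)/5-.5,140+(y+.5)/5-.5)
w=lambda x,y:(70+(x+.5)/2.8-.5,165+(y+.5)/5.6-.5)
PR=4.3
ob=[(50,'t',(498,167)),(0,'t',(564,156)),(-50,'t',(628,146)),(50,'s',(195,252)),(0,'s',(217,195)),(-50,'s',(240,141)),
 (50,'w',(550,144)),(0,'w',(400,146)),(-50,'w',(248,147)),(-87.5,'w',(137,147))]
C={'t':(ct,t),'s':(cs,sA),'w':(cw,w)}
def res(p,use='tsw',full=False):
    B=frame(p[3]); o=[]
    for y,c,uv in ob:
        if c in use: o.append(proj('',p[:3]+B@[0,y,PR],C[c][0])[0]-C[c][1](*uv))
    return np.array(o) if full else np.hstack(o)
np.set_printoptions(precision=2,suppress=True)
for use in('tsw','ts','tw','sw'):
    f=least_squares(res,[*BM,PSI],args=(use,),x_scale=[10,10,10,.1]); print(use,f.x); 
    if use=='tsw': print(res(f.x,use,True)); F=f.x
B=frame(F[3]);print('lid upper edge proj',[proj('',F[:3]+B@[25,y,0],cw)[0] for y in(-110,0)],'obs',w(75,278),w(400,275))
E
python3 fit.py
```

```text
tsw [ 542.47 -154.99  104.46    0.18]
[[-0.34 -0.24]
 [-0.58 -0.1 ]
 [-0.37 -0.21]
 [-0.4  -0.29]
 [ 0.05 -0.39]
 [-0.02 -0.35]
 [ 0.03 -0.3 ]
 [-0.09 -0.28]
 [ 0.35 -0.08]
 [-0.48  0.2 ]]
ts [ 542.43 -156.41  102.21    0.18]
tw [ 542.61 -155.03  104.46    0.17]
sw [ 542.61 -154.94  104.38    0.17]
lid upper edge proj [array([101.72, 214.99]), array([216.13, 214.12])] obs (96.46428571428572, 214.23214285714286) (212.5357142857143, 213.69642857142858)
```

Request:
jog_arm:
  increments: "0 0 0 0 0 0.135 -1; 0 0 0 0 0 0.135 -1; 0 0 0 0 0 0.135 -1; 0 0 0 0 0 0.135 -1; 0 0 0 0 0 0.135 -1; 0 0 0 0 0 0.135 -1; 0 0 0 0 0 0.135 -1; 0 0 0 0 0 0.135 -1"

```text
clock: 8.4
eef_pos: [443.9, -75.6, 234.1]
tcp_rot: [2.68, 0.217, 2.177]
contact_force: [0.6, 1.0, -3.0]
opening: 0.279
```

Request:
jog_arm:
  increments: "0 0 0 0 0 0.135 -1; 0 0 0 0 0 0.135 -1; 0 0 0 0 0 0.135 -1; 0 0 0 0 0 0.135 -1; 0 0 0 0 0 0.135 -1; 0 0 0 0 0 0.135 -1; 0 0 0 0 0 0.135 -1; 0 0 0 0 0 0.135 -1"

```text
clock: 9.2
eef_pos: [443.8, -75.5, 234.1]
tcp_rot: [2.717, -0.286, 1.211]
contact_force: [-0.3, 0.1, -3.2]
opening: 0.285
```

```bash
sed -i 's/^PSI=.*/PSI=.176; BM=np.array([542.5,-155.2,104.])/; s/^def tcpR(B).*/def tcpR(B): return np.column_stack([B[:,0],-B[:,1],-B[:,2]])/' h.py
cat > st.py <<'E'
from h import *
np.set_printoptions(precision=2,suppress=True)
s,Rm=T();B=frame();f=B.T@s['contact_force']
print('clock %.2f'%s['clock'],'foot(border)',inborder(foot()),'force(border)',f,'tilt vec tool->want',R.from_matrix(Rm.T@tcpR(B)).as_rotvec(),'q',s['qpos'],'op',s['opening'])
E
python3 st.py
python3 - <<'E'
from h import *
B=frame(); line(BM+B@[0,76,25+94.8],tcpR(B),8,-1)
E
```

```text
clock 9.20 foot(border) [-7.04 96.74 59.65] force(border) [-1.9   0.15 -2.54] tilt vec tool->want [-0.03  0.03  0.97] q [-0.37 -0.14  2.3   0.48  0.6  -0.3 ] op 0.284786019242986
clock 9.20 step mm 5.0 deg 6.95
-0.18 0.19 0.43 -0.004 0.004 0.121 -1; -0.15 0.21 0.43 -0.004 0.004 0.121 -1; -0.13 0.22 0.43 -0.004 0.004 0.121 -1; -0.10 0.23 0.43 -0.004 0.004 0.121 -1; -0.08 0.24 0.43 -0.004 0.004 0.121 -1; -0.05 0.25 0.43 -0.004 0.004 0.121 -1; -0.02 0.25 0.43 -0.004 0.004 0.121 -1; 0.01 0.25 0.43 -0.004 0.004 0.121 -1
```

Request:
jog_arm:
  increments: "-0.18 0.19 0.43 -0.004 0.004 0.121 -1; -0.15 0.21 0.43 -0.004 0.004 0.121 -1; -0.13 0.22 0.43 -0.004 0.004 0.121 -1; -0.10 0.23 0.43 -0.004 0.004 0.121 -1; -0.08 0.24 0.43 -0.004 0.004 0.121 -1; -0.05 0.25 0.43 -0.004 0.004 0.121 -1; -0.02 0.25 0.43 -0.004 0.004 0.121 -1; 0.01 0.25 0.43 -0.004 0.004 0.121 -1"

```text
clock: 10.0
eef_pos: [467.9, -91.4, 206.1]
tcp_rot: [3.139, -0.549, 0.178]
contact_force: [0.5, -0.4, -2.7]
opening: 0.282
```

```bash
python3 st.py; python3 snap.py w6; python3 snap.py s6 scene;python3 - <<'E'
from h import *
B=frame(); line(BM+B@[0,76,8+94.8],tcpR(B),8,-1)
a=cv2.imread('pics/s6.png')
cv2.imwrite('pics/s6c.png',cv2.resize(a[110:260,300:440],None,fx=4,fy=4,interpolation=cv2.INTER_CUBIC))
E
```

```text
clock 10.00 foot(border) [ 0.17 75.74 24.79] force(border) [-1.06 -0.47 -2.55] tilt vec tool->want [0. 0. 0.] q [-0.4  -0.04  2.31  0.65  0.48  0.47] op 0.2819024053379287
10.0 [467.91652772 -91.35123267 206.10625395] [ 3.13850787 -0.54873657  0.17827062] [-0.401 -0.043  2.313  0.652  0.485  0.468] 0.2819024053379287 [ 0.5 -0.4 -2.7] [-0.04  0.5   0.04]
10.05 [468.0248464  -91.50121587 205.67448771] [-3.14051858 -0.54860401  0.16998565] [-0.401 -0.041  2.313  0.653  0.484  0.474] 0.27829390151473393 [-0.7  0.3 -4.3] [-0.07  0.55 -0.03]
clock 10.10 step mm 2.1 deg 0.04
-0.00 -0.00 0.21 0.000 0.000 0.001 -1; -0.00 -0.00 0.21 0.000 0.000 0.001 -1; -0.00 -0.00 0.21 0.000 0.000 0.001 -1; -0.00 -0.00 0.21 0.000 0.000 0.001 -1; -0.00 -0.00 0.21 0.000 0.000 0.001 -1; -0.00 -0.00 0.21 0.000 0.000 0.001 -1; -0.00 -0.00 0.21 0.000 0.000 0.001 -1; -0.00 -0.00 0.21 0.000 0.000 0.001 -1
```

View pics/w6.png

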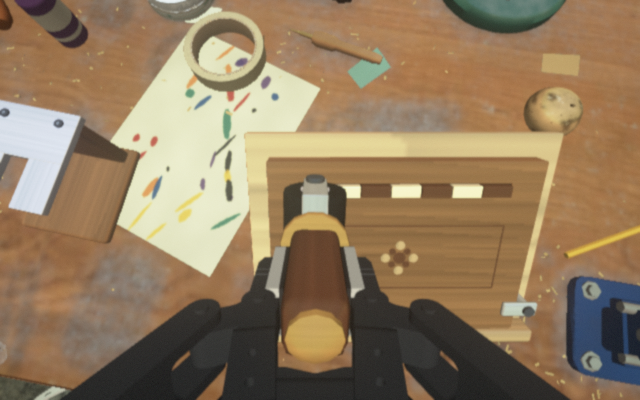

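View pics/s6c.png

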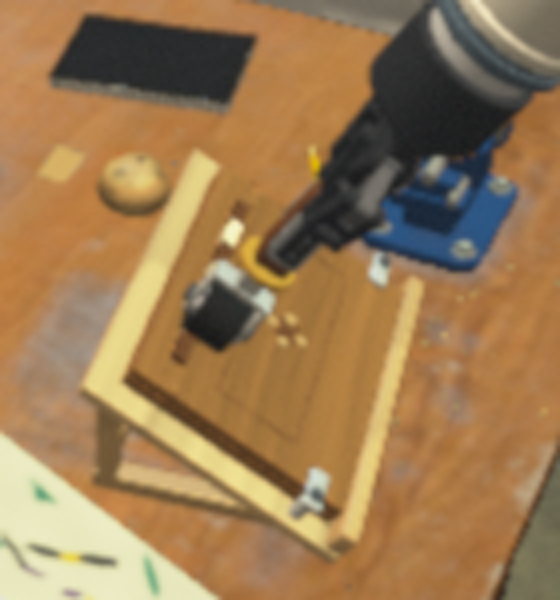

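Run:
```python
from h import *
d=np.load('pics/w6.npz');c=(d['K'],d['R'],d['t']);B=frame()
for y in(50,0,-50,-87.5): print(y,proj('',BM+B@[0,y,4.3],c)[0])
print('lid top',proj('',BM+B@[25,-50,0],c)[0])
a=cv2.imread('pics/w6.png'); cv2.imwrite('pics/w6c.png',cv2.resize(a[145:215,330:560],None,fx=3.4,fy=5.6,interpolation=cv2.INTER_CUBIC))
```

```text
50 [345.31530417 190.65811003]
0 [405.85786917 190.80274313]
-50 [466.35290118 190.94726268]
-87.5 [511.69301533 191.0555779 ]
lid top [468.7302536  160.09003303]
```

View pics/w6c.png

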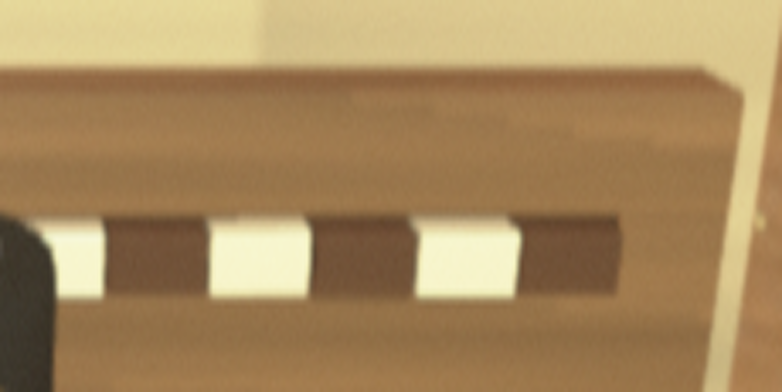

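Request:
jog_arm:
  increments: "0 0 0.4 0 0 0 -1; 0 0 0.4 0 0 0 -1; 0 0 0.4 0 0 0 -1; 0 0 0.3 0 0 0 -1; 0 0 0.2 0 0 0 -1; 0 0 0.1 0 0 0 -1; 0 0 0.1 0 0 0 -1; 0 0 0.1 0 0 0 -1"

```text
clock: 10.9
eef_pos: [479.0, -90.4, 189.6]
tcp_rot: [3.135, -0.55, 0.184]
contact_force: [-5.5, -0.8, 3.7]
opening: 0.284
```

```bash
python3 st.py
```

```text
clock 10.90 foot(border) [ 1.08 74.66  4.98] force(border) [-2.79  0.2   5.99] tilt vec tool->want [0.   0.   0.01] q [-0.38  0.01  2.31  0.71  0.44  0.41] op 0.28352924425313475
```

Request:
jog_arm:
  increments: "0 0 0.1 0 0 0 -1; 0 0 0.1 0 0 0 -1; 0 0 0.1 0 0 0 -1; 0 0 0.1 0 0 0 -1; 0 0 0 0 0 0 -1; 0 0 0 0 0 0 -1; 0 0 0 0 0 0 -1; 0 0 0 0 0 0 -1"

```text
clock: 11.7
eef_pos: [480.7, -90.0, 187.3]
tcp_rot: [3.134, -0.551, 0.185]
contact_force: [-24.5, -1.2, 29.3]
opening: 0.28
```

```bash
python3 st.py
```

```text
clock 11.70 foot(border) [ 1.52 74.81  2.05] force(border) [-5.39  3.09 37.71] tilt vec tool->want [ 0.   -0.    0.01] q [-0.38  0.02  2.31  0.72  0.43  0.4 ] op 0.28034879721552514
```

Request:
jog_arm:
  increments: "0 -0.3 0 0 0 0.004 -1; 0 -0.4 0 0 0 0.004 -1; 0 -0.4 0 0 0 0 -1; 0 -0.4 0 0 0 0 -1; 0 -0.3 0 0 0 0 -1; 0 0 0 0 0 0 -1; 0 0 0 0 0 0 -1; 0 0.2 0 0 0 0 -1"

```text
clock: 12.5
eef_pos: [478.2, -74.4, 187.5]
tcp_rot: [3.138, -0.551, 0.176]
contact_force: [-25.6, -3.4, 29.9]
opening: 0.284
```

```bash
python3 st.py
```

```text
clock 12.50 foot(border) [ 1.84 90.55  2.07] force(border) [-6.36  1.16 38.93] tilt vec tool->want [ 0. -0. -0.] q [-0.34  0.    2.33  0.7   0.41  0.46] op 0.2840703058313108
```

Request:
jog_arm:
  increments: "0 0.4 0 0 0 0 -1; 0 0.6 0 0 0 0 -1; 0 0.6 0 0 0 0 -1; 0 0.6 0 0 0 0 -1; 0 0.6 0 0 0 0 -1; 0 0.6 0 0 0 0 -1; 0 0.6 0 0 0 0 -1; 0 0.6 0 0 0 0 -1"

```text
clock: 13.3
eef_pos: [485.4, -119.2, 187.0]
tcp_rot: [3.141, -0.55, 0.176]
contact_force: [-25.6, 2.5, 28.8]
opening: 0.282
```

```bash
python3 st.py
```

```text
clock 13.30 foot(border) [ 0.78 45.39  2.03] force(border) [-6.11  6.99 37.51] tilt vec tool->want [ 0. -0. -0.] q [-0.46  0.04  2.29  0.75  0.47  0.32] op 0.2818907485195559
```

Force steady; continue right.

Request:
jog_arm:
  increments: "0 0.6 0 0 0 0 -1; 0 0.6 0 0 0 0 -1; 0 0.6 0 0 0 0 -1; 0 0.6 0 0 0 0 -1; 0 0.6 0 0 0 0 -1; 0 0.6 0 0 0 0 -1; 0 0.6 0 0 0 0 -1; 0 0.6 0 0 0 0 -1"

```text
clock: 14.1
eef_pos: [493.3, -166.5, 186.6]
tcp_rot: [3.141, -0.549, 0.176]
contact_force: [-26.0, 3.1, 25.6]
opening: 0.285
```

```bash
python3 st.py
```

```text
clock 14.10 foot(border) [ 0.06 -2.59  2.  ] force(border) [-7.94  7.62 34.95] tilt vec tool->want [ 0.  0. -0.] q [-0.56  0.09  2.23  0.77  0.52  0.21] op 0.28506404093509413
```

Request:
jog_arm:
  increments: "0 0.6 0 0 0 0 -1; 0 0.6 0 0 0 0 -1; 0 0.6 0 0 0 0 -1; 0 0.6 0 0 0 0 -1; 0 0.6 0 0 0 0 -1; 0 0.6 0 0 0 0 -1; 0 0.6 0 0 0 0 -1; 0 0.6 0 0 0 0 -1"

```text
clock: 14.9
eef_pos: [501.4, -214.3, 186.4]
tcp_rot: [3.139, -0.548, 0.176]
contact_force: [-24.9, 3.0, 19.3]
opening: 0.282
```

```bash
python3 st.py
```

```text
clock 14.90 foot(border) [ -0.46 -51.23   2.02] force(border) [-10.4    7.32  28.95] tilt vec tool->want [0. 0. 0.] q [-0.65  0.15  2.17  0.78  0.58  0.14] op 0.28246751042416085
```

Request:
jog_arm:
  increments: "0 0.6 0.02 0 0 0 -1; 0 0.6 0.01 0 0 0 -1; 0 0.6 0.01 0 0 0 -1; 0 0.6 0 0 0 0 -1; 0 0.6 0 0 0 0 -1; 0 0.6 0 0 0 0 -1; 0 0.5 0 0 0 0 -1; 0 0.2 0 0 0 0 -1"

```text
clock: 15.7
eef_pos: [509.4, -257.6, 186.5]
tcp_rot: [3.137, -0.549, 0.176]
contact_force: [-21.4, -3.0, 15.8]
opening: 0.285
```

```bash
python3 st.py; python3 snap.py w7
```

```text
clock 15.70 foot(border) [ -0.1  -95.44   1.92] force(border) [-10.13   0.76  24.74] tilt vec tool->want [0. 0. 0.] q [-0.72  0.19  2.1   0.77  0.62  0.09] op 0.2846521542076428
15.7 [ 509.39279445 -257.60792589  186.46717898] [ 3.13726327 -0.54864064  0.17603539] [-0.715  0.195  2.104  0.769  0.618  0.092] 0.2846521542076428 [-21.4  -3.   15.8] [-0.33  2.56  0.11]
```

View pics/w7.png

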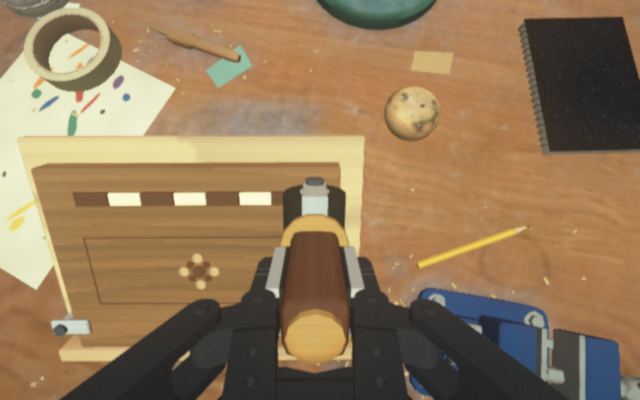

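Request:
jog_arm:
  increments: "0 -0.3 0.03 0 0 0 -1; 0 -0.6 0.02 0 0 0 -1; 0 -0.8 0 0 0 0 -1; 0 -0.8 0 0 0 0 -1; 0 -0.8 0 0 0 0 -1; 0 -0.8 0 0 0 0 -1; 0 -0.8 0 0 0 0 -1; 0 -0.8 0 0 0 0 -1"

```text
clock: 16.55
eef_pos: [500.4, -202.0, 186.8]
tcp_rot: [3.134, -0.55, 0.176]
contact_force: [-26.7, -7.6, 23.7]
opening: 0.28
```

```bash
python3 st.py
```

```text
clock 16.55 foot(border) [  0.96 -39.38   1.79] force(border) [-11.11  -2.77  34.65] tilt vec tool->want [ 0.01 -0.    0.  ] q [-0.62  0.13  2.19  0.78  0.56  0.16] op 0.27979108734056923
```

Request:
jog_arm:
  increments: "0 -0.8 0 -0.002 0 0 -1; 0 -0.8 0 0 0 0 -1; 0 -0.8 0 0 0 0 -1; 0 -0.8 0 0 0 0 -1; 0 -0.8 0 0 0 0 -1; 0 -0.8 0 0 0 0 -1; 0 -0.8 0 0 0 0 -1; 0 -0.8 0 0 0 0 -1"

```text
clock: 17.35
eef_pos: [489.5, -138.9, 187.0]
tcp_rot: [3.132, -0.551, 0.176]
contact_force: [-35.5, -11.4, 35.5]
opening: 0.283
```

```bash
python3 st.py
```

```text
clock 17.35 foot(border) [ 1.48 24.4   1.73] force(border) [-12.94  -5.    49.53] tilt vec tool->want [ 0.01 -0.    0.  ] q [-0.5   0.06  2.27  0.76  0.48  0.27] op 0.2826969563808073
```

Request:
jog_arm:
  increments: "0 -0.8 -0.02 0 0 0 -1; 0 -0.8 -0.02 0 0 0 -1; 0 -0.8 -0.01 0 0 0 -1; 0 -0.8 -0.01 0 0 0 -1; 0 -0.8 0 0 0 0 -1; 0 -0.8 0 0 0 0 -1; 0 -0.8 0 0 0 0 -1; 0 -0.8 0 0 0 0 -1"

```text
clock: 18.15
eef_pos: [478.3, -75.2, 187.1]
tcp_rot: [3.134, -0.552, 0.176]
contact_force: [-34.9, -10.6, 38.2]
opening: 0.286
```

```bash
python3 st.py
```

```text
clock 18.15 foot(border) [ 1.68 89.31  1.8 ] force(border) [-10.89  -4.3   51.48] tilt vec tool->want [ 0.01 -0.   -0.  ] q [-0.34  0.    2.33  0.7   0.4   0.47] op 0.28571715469000053
```

Request:
jog_arm:
  increments: "0 0 -0.2 0 0 0 -1; 0 0 -0.5 0 0 0 -1; 0 0 -1 0 0 0 -1; 0 0 -1.5 0 0 0 -1; 0 -1 -1.5 0 0 0 -1; 0 -2 -1.5 0 0 0 -1; 0 -2.5 -1 0 0 0 -1; 0 -2 -0.5 0 0 0 -1"

```text
clock: 18.95
eef_pos: [425.5, -6.7, 251.9]
tcp_rot: [3.138, -0.55, 0.173]
contact_force: [1.1, 0.6, -3.4]
opening: 0.276
```

```bash
python3 st.py; python3 snap.py w8; python3 snap.py s8 scene
python3 - <<'E'
import cv2
a=cv2.imread('pics/w8.png');cv2.imwrite('pics/w8c.png',cv2.resize(a[120:240,330:600],None,fx=2.9,fy=4.8,interpolation=cv2.INTER_CUBIC))
a=cv2.imread('pics/s8.png');cv2.imwrite('pics/s8c.png',cv2.resize(a[110:260,300:440],None,fx=4,fy=4,interpolation=cv2.INTER_CUBIC))
E
```

```text
clock 18.95 foot(border) [  1.27 166.15  77.86] force(border) [-0.79  0.44 -3.56] tilt vec tool->want [ 0.01 -0.   -0.  ] q [-0.15 -0.26  2.36  0.32  0.54  1.01] op 0.27559797786323836
18.95 [425.52667545  -6.71725192 251.85427182] [ 3.13753302 -0.55025928  0.17335136] [-0.151 -0.261  2.358  0.322  0.54   1.013] 0.27559797786323836 [ 1.1  0.6 -3.4] [-0.08  0.51  0.08]
19.0 [424.67440624  -5.07613911 251.80973942] [ 3.13916492 -0.54969637  0.17260353] [-0.146 -0.263  2.359  0.319  0.54   1.02 ] 0.2747384407467039 [-1.5  1.  -2.3] [-0.08  0.57 -0.03]
```

View pics/w8.png

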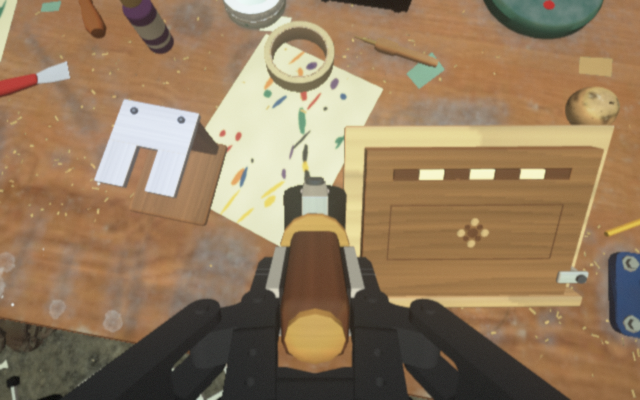

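View pics/w8c.png

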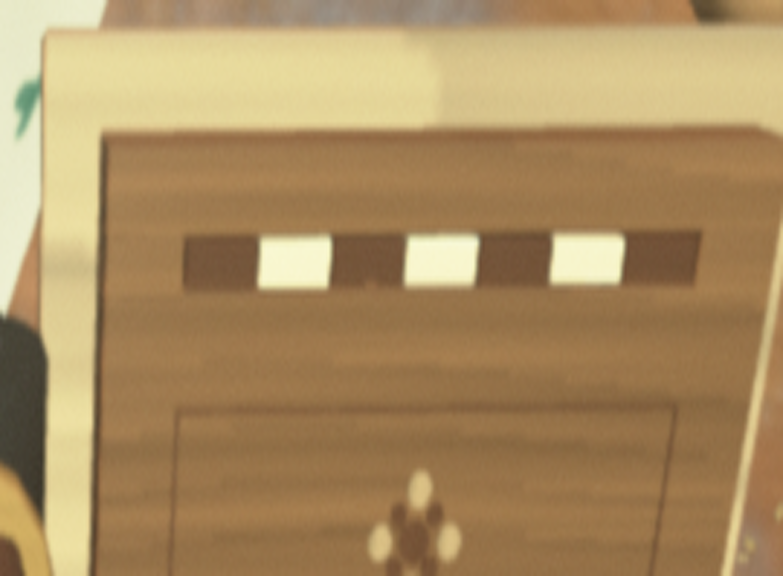

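View pics/s8c.png

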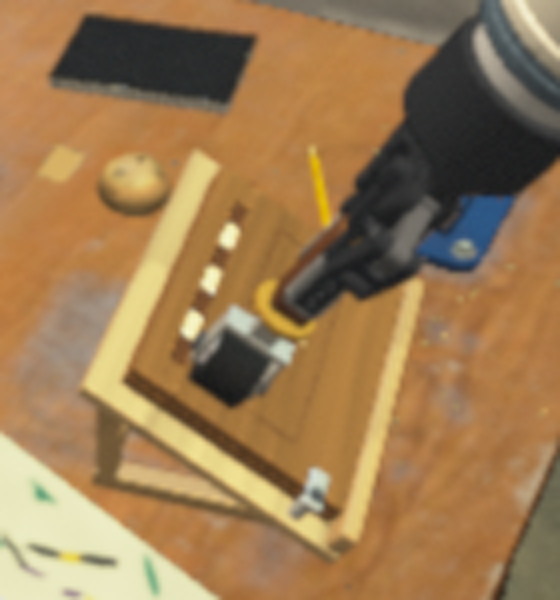

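Run:
```python
from h import *
line([400,187.9,250],down(-.02),8,-1)
```

```text
clock 19.05 step mm 24.4 deg 4.18
0.09 -2.44 0.07 -0.006 -0.069 0.024 -1; 0.03 -2.44 0.05 -0.006 -0.069 0.024 -1; -0.02 -2.44 0.03 -0.006 -0.069 0.024 -1; -0.08 -2.44 0.02 -0.006 -0.069 0.024 -1; -0.14 -2.43 0.01 -0.006 -0.069 0.024 -1; -0.19 -2.43 0.01 -0.006 -0.069 0.024 -1; -0.25 -2.43 0.01 -0.006 -0.069 0.024 -1; -0.31 -2.42 0.01 -0.006 -0.069 0.024 -1
```

Request:
jog_arm:
  increments: "0.09 -2.44 0.07 -0.006 -0.069 0.024 -1; 0.03 -2.44 0.05 -0.006 -0.069 0.024 -1; -0.02 -2.44 0.03 -0.006 -0.069 0.024 -1; -0.08 -2.44 0.02 -0.006 -0.069 0.024 -1; -0.14 -2.43 0.01 -0.006 -0.069 0.024 -1; -0.19 -2.43 0.01 -0.006 -0.069 0.024 -1; -0.25 -2.43 0.01 -0.006 -0.069 0.024 -1; -0.31 -2.42 0.01 -0.006 -0.069 0.024 -1"

```text
clock: 19.85
eef_pos: [400.9, 183.2, 249.5]
tcp_rot: [-3.136, -0.005, -0.017]
contact_force: [0.1, -0.8, -3.0]
opening: 0.28
```

Run:
```python
from h import *
line([402,187.9,127],down(-.02),8,-1); print(r.sense()['tcp_rot'])
```

```text
clock 19.85 step mm 15.3 deg 0.06
0.00 -0.05 1.53 -0.001 -0.001 0.000 -1; 0.01 -0.05 1.53 -0.001 -0.001 0.000 -1; 0.01 -0.05 1.53 -0.001 -0.001 0.000 -1; 0.01 -0.05 1.53 -0.001 -0.001 0.000 -1; 0.01 -0.05 1.53 -0.001 -0.001 0.000 -1; 0.01 -0.06 1.53 -0.001 -0.001 0.000 -1; 0.01 -0.06 1.53 -0.001 -0.001 0.000 -1; 0.01 -0.06 1.53 -0.001 -0.001 0.000 -1
[-3.13567041 -0.00521599 -0.01658055]
```

Request:
jog_arm:
  increments: "0 0 1.8 0 0 0 -1; 0 0 1.8 0 0 0 -1; 0 0 1.8 0 0 0 -1; 0 0 1.8 0 0 0 -1; 0 0 1.8 0 0 0 -1; 0 0 1.8 0 0 0 -1; 0 0 1.2 0 0 0 -1; 0 0 0.3 0 0 0 -1"

```text
clock: 20.65
eef_pos: [401.3, 182.3, 125.3]
tcp_rot: [-3.137, -0.006, -0.017]
contact_force: [-0.8, 0.1, -2.9]
opening: 0.28
```

```bash
python3 snap.py w9; python3 snap.py s9 scene;python3 -c "
import cv2
a=cv2.imread('pics/s9.png');cv2.imwrite('pics/s9c.png',cv2.resize(a[220:350,250:390],None,fx=4.5,fy=4.5,interpolation=cv2.INTER_CUBIC))"
```

```text
20.65 [401.257418   182.30369201 125.31256933] [-3.13660057 -0.00597898 -0.01660396] [0.422 0.21  2.116 0.003 0.807 2.007] 0.2797883107120595 [-0.8  0.1 -2.9] [-0.02  0.06  0.02]
20.7 [401.44217218 182.44007957 125.69299118] [-3.13642219 -0.00656805 -0.01664487] [0.422 0.21  2.116 0.003 0.808 2.007] 0.2796591224304735 [-0.6 -0.3 -2. ] [-0.01 -0.01 -0.03]
```

View pics/w9.png

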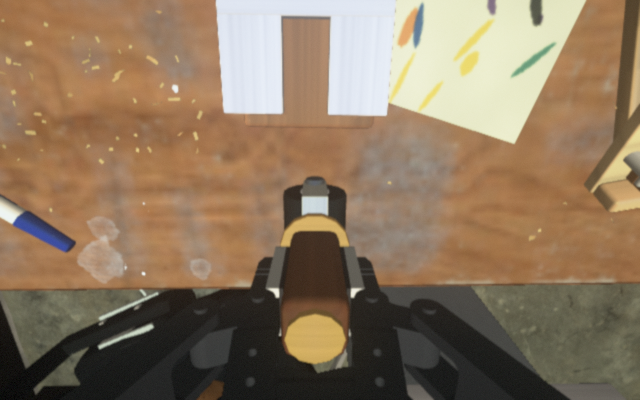

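View pics/s9c.png

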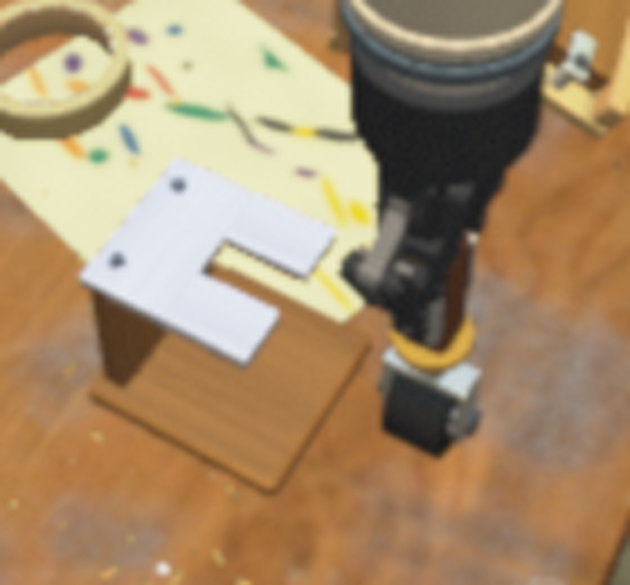

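Run:
```python
from h import *
np.set_printoptions(precision=1,suppress=True)
d=np.load('pics/w9.npz');c=(d['K'],d['R'],d['t'])
for p in[(283.5,116),(329,116),(282,16),(330,16),(223,114),(387,116)]: print(p,atz('',p,96,c))
print('collar',[atz('',p,108,c) for p in[(282,237),(348,237),(315,214)]],'top',atz('',(314.5,338),174,c))
s,Rm=T(); print(s['eef_pos'],Rm@[0,0,1])
# expected image of slot axis line at front
line([s['eef_pos'][0],187.7,125],down(-.025),1,-1)
```

```text
(283.5, 116) [469.4 196.8  96. ]
(329, 116) [469.1 173.5  96. ]
(282, 16) [515.  195.4  96. ]
(330, 16) [514.6 173.   96. ]
(223, 114) [470.9 227.7  96. ]
(387, 116) [468.6 143.9  96. ]
collar [array([407.1, 199.3, 108. ]), array([406.7, 163.9, 108. ]), array([420.1, 181.4, 108. ])] top [399.2 181.6 174. ]
[401.7 182.7 126.4] [ 0.  0. -1.]
clock 20.75 step mm 5.2 deg 0.72
-0.01 -0.50 0.14 -0.006 -0.007 0.009 -1
```

Request:
jog_arm:
  increments: "0 -0.2 0 -0.003 -0.003 0 -1; 0 -0.17 0.08 -0.003 -0.003 -0.002 -1; 0.5 0 0 0 0 -0.002 -1; 1 0 0 0 0 0 -1; 1 0 0 0 0 0 -1; 0.7 0 0 0 0 0 -1; 0.3 0 0 0 0 0 -1; 0 0 0 0 0 0 -1"

```text
clock: 21.55
eef_pos: [437.1, 186.0, 125.8]
tcp_rot: [3.141, -0.002, -0.013]
contact_force: [0.3, -0.7, -2.9]
opening: 0.282
```

```bash
python3 snap.py w10
```

```text
21.55 [437.13224859 185.9741332  125.82813803] [ 3.14114223e+00 -2.13724511e-03 -1.26712604e-02] [ 4.000e-01  2.610e-01  2.044e+00 -2.000e-03  8.360e-01  1.985e+00] 0.281629801272655 [ 0.3 -0.7 -2.9] [0.02 0.07 0.02]
```

View pics/w10.png

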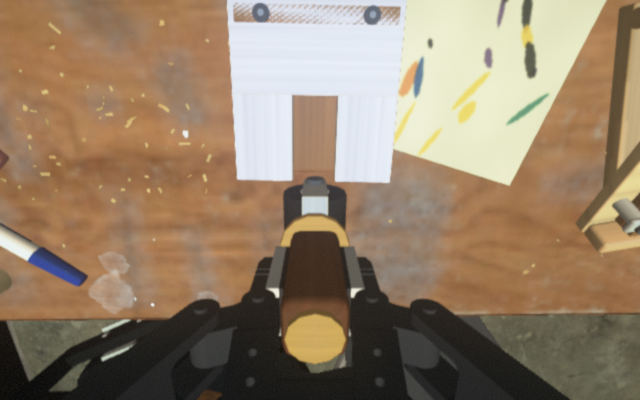

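Request:
jog_arm:
  increments: "0.5 0 0 0 0 0.003 -1; 1 -0.01 0 0 0 0.003 -1; 1 -0.01 0 0 0 0 -1; 1 -0.01 0 0 0 0 -1; 1 0 0 0 0 0 -1; 1 0 0 0 0 0 -1; 0.7 0 0 0 0 0 -1; 0.3 0 0 0 0 0 -1"

```text
clock: 22.4
eef_pos: [502.5, 185.2, 126.0]
tcp_rot: [3.141, -0.002, -0.019]
contact_force: [-0.9, -0.7, -2.8]
opening: 0.277
```

```bash
python3 snap.py w11;python3 snap.py s11 scene;python3 -c "
import cv2
a=cv2.imread('pics/s11.png');cv2.imwrite('pics/s11c.png',cv2.resize(a[220:350,250:390],None,fx=4.5,fy=4.5,interpolation=cv2.INTER_CUBIC))"
```

```text
22.4 [502.54814879 185.20675258 125.99374931] [ 3.14124875e+00 -2.41099360e-03 -1.85490567e-02] [ 0.351  0.344  1.919 -0.002  0.877  1.941] 0.2773947551704811 [-0.9 -0.7 -2.8] [ 0.02 -0.    0.  ]
22.45 [502.50676273 185.20984638 126.00149914] [ 3.14123431e+00 -2.46187016e-03 -1.85002781e-02] [ 0.351  0.343  1.919 -0.002  0.877  1.941] 0.2857727005655823 [ 0.5  0.6 -2.6] [-0.01 -0.06 -0.03]
```

View pics/w11.png

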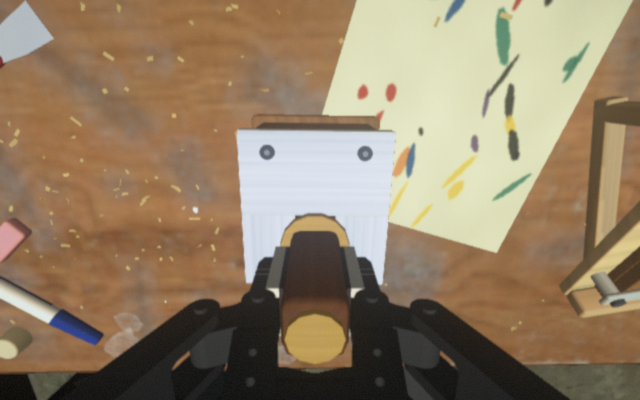

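View pics/s11c.png

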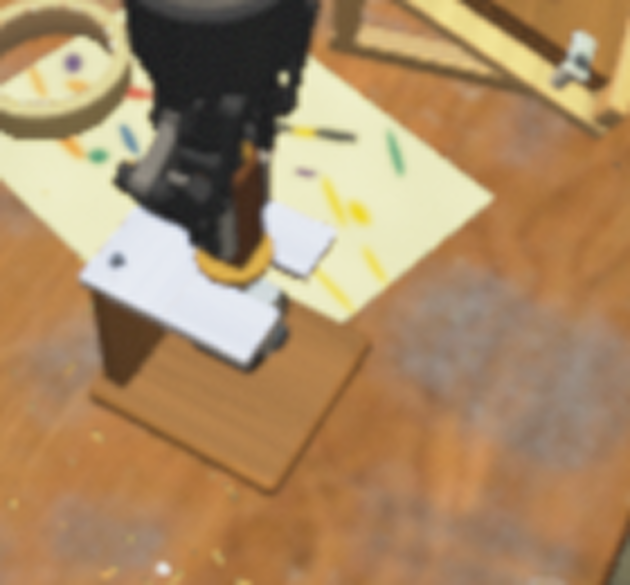

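Seated in the slot; lower onto the shelf (~7 mm).

Request:
jog_arm:
  increments: "0 0 0.2 0 0 0 -1; 0 0 0.2 0 0 0 -1; 0 0 0.1 0 0 0 -1; 0 0 0.1 0 0 0 -1; 0 0 0.05 0 0 0 -1; 0 0 0 0 0 0 -1; 0 0 0 0 0 0 -1; 0 0 0 0 0 0 -1"

```text
clock: 23.3
eef_pos: [501.7, 185.3, 119.6]
tcp_rot: [3.141, -0.002, -0.018]
contact_force: [-0.1, 0.3, -2.7]
opening: 0.278
```

Request:
jog_arm:
  increments: "0 0 0.05 0 0 0 -1; 0 0 0.05 0 0 0 -1; 0 0 0 0 0 0 -1; 0 0 0.03 0 0 0 -1; 0 0 0 0 0 0 -1; 0 0 0 0 0 0 -1; 0 0 0 0 0 0 -1; 0 0 0 0 0 0 -1"

```text
clock: 24.1
eef_pos: [501.8, 185.3, 118.8]
tcp_rot: [3.141, -0.003, -0.018]
contact_force: [-3.6, -1.1, 6.5]
opening: 0.277
```

Request:
jog_arm:
  increments: "0 0 0 0 0 0 -0.3; 0 0 0 0 0 0 -0.1; 0 0 0 0 0 0 0.2; 0 0 0 0 0 0 0.6; 0 0 0 0 0 0 1; 0 0 0 0 0 0 1; 0 0 0 0 0 0 1; 0 0 0 0 0 0 1"
  squeeze: 40

```text
clock: 24.9
eef_pos: [501.7, 185.2, 118.3]
tcp_rot: [3.141, -0.002, -0.018]
contact_force: [-0.7, 0.5, 0.7]
opening: 0.999
```

```bash
python3 snap.py w12
```

```text
24.9 [501.65504693 185.22387868 118.25710206] [ 3.14116597e+00 -2.20110403e-03 -1.82447485e-02] [ 0.352  0.354  1.925 -0.002  0.861  1.942] 0.9992701820414801 [-0.7  0.5  0.7] [-0.01  0.   -0.04]
```

View pics/w12.png

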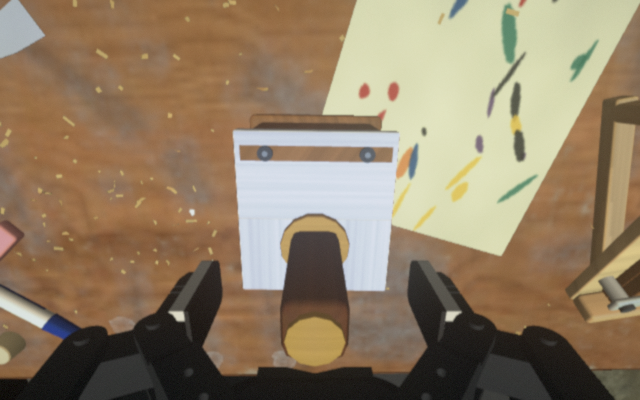

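Released, centred between the open fingers. Retreat straight up, then back toward the robot.

Request:
jog_arm:
  increments: "0 0 -0.5 0 0 0 1; 0 0 -1.5 0 0 0 1; 0 0 -2 0 0 0 1; 0 0 -2 0 0 0 1; 0 0 -2 0 0 0 1; 0 0 -2.5 0 0 0 1; 0 0 -2.5 0 0 0 1; 0 0 -2 0 0 0 1"

```text
clock: 25.75
eef_pos: [501.5, 185.4, 270.2]
tcp_rot: [-3.142, -0.004, -0.018]
contact_force: [0.2, 0.7, -0.9]
opening: 0.998
```

Request:
jog_arm:
  increments: "-2 0 0 0 0 0 1; -3 0 0 0 0 0 1; -3 0 0 0 0 0 1; -3 0 0 0 0 0 1; -2 0 0 0 0 0 1; 0 0 0 0 0 0 1; 0 0 0 0 0 0 1; 0 0 0 0 0 0 1"

```text
clock: 26.55
eef_pos: [372.4, 187.9, 268.3]
tcp_rot: [3.142, -0.003, -0.018]
contact_force: [1.1, 0.8, 0.3]
opening: 1.003
```

```bash
python3 snap.py s13 scene; python3 snap.py t13 top; python3 -c "
import cv2,numpy as np
a=cv2.imread('pics/s13.png');b=cv2.imread('pics/t13.png')
o=np.hstack([cv2.resize(a[140:340,220:420],(400,400),interpolation=3),cv2.resize(b[130:290,210:410],(400,320),interpolation=3)[:,:] if 0 else cv2.resize(b[110:310,210:410],(400,400),interpolation=3)])
cv2.imwrite('pics/f13.png',o)
cv2.imwrite('pics/sB13.png',cv2.resize(a[240:340,250:350],None,fx=5,fy=5,interpolation=3))
cv2.imwrite('pics/sA13.png',cv2.resize(a[140:260,310:420],None,fx=5,fy=5,interpolation=3))"
```

```text
26.55 [372.40631101 187.85994209 268.34619709] [ 3.1415403  -0.00324191 -0.01836339] [ 4.650e-01 -2.400e-02  2.006e+00 -2.000e-03  1.157e+00  2.055e+00] 1.003226611268481 [1.1 0.8 0.3] [0.02 0.01 0.01]
26.6 [372.34736238 187.78893018 268.18633675] [ 3.14135997e+00 -2.78245362e-03 -1.86052815e-02] [ 4.650e-01 -2.400e-02  2.006e+00 -2.000e-03  1.158e+00  2.055e+00] 0.9991606714621307 [-0.1  0.6 -0. ] [ 0.03 -0.04 -0.04]
```

View pics/f13.png

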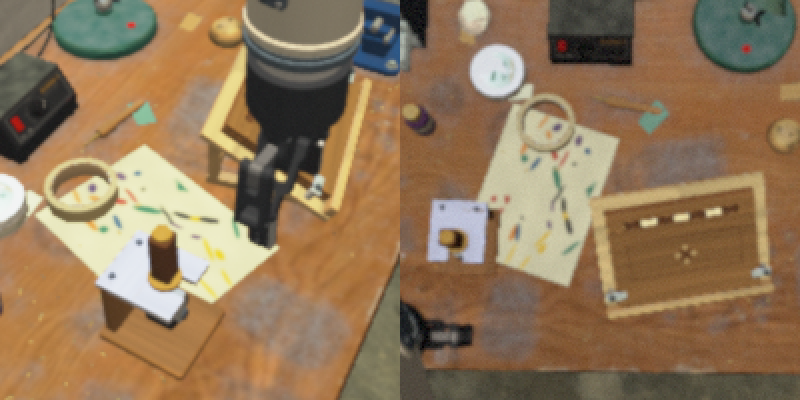

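View pics/sB13.png

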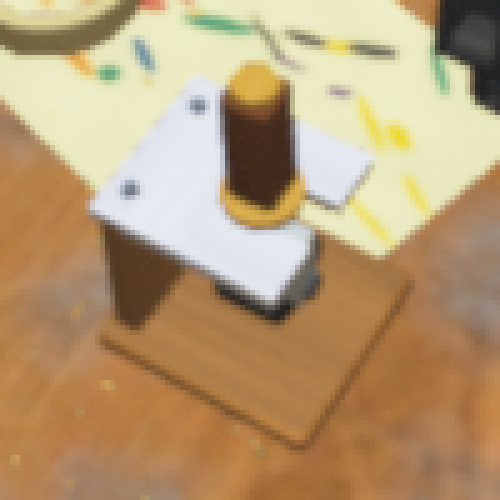

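View pics/sA13.png

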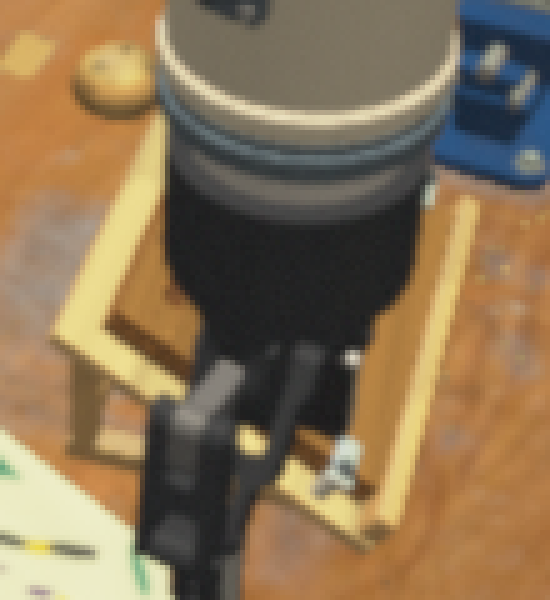

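```bash
python3 -c "
from rig import r
print(r.sign_off())"
```

```text
the job is handed in; nothing more can be done
None
```

The inlay border is pressed down along its whole length, and the roller is back in its rack slot. I handed the job in at about 26.6 s.

- **Rolling:** I held the roller by its handle, square to the face to about 0.01 rad. I made one full pass from left to right and another back. The wheel pressed with about 25 to 50 N and its height stayed within about 0.3 mm, so it was riding on the lid face throughout.
- **Flush check:** A wrist picture after the passes shows no raised sides on any of the seven pieces. I judged this by eye and from the wheel height and force; I did not measure each piece's depth.
- **Right end, first pass:** The press eased to about 25 N there, still well above the 8 N that moves a piece. I pressed slightly harder for the return pass.
- **Half turn:** I turned the held roller half a turn about its handle before rolling, because the last joint would otherwise have passed its range. It therefore hangs half a turn from how it started.
- **Rack:** The last pictures show the collar resting on the shelf with the neck in the slot.
- **Surroundings:** The tape, paint bottle and gourd look unmoved. Only the roller touched the lid and easel, and the gripper is clear of everything.

No check failed. My first two-camera estimate of the border was about 2 mm off in height, which I corrected from the wrist view before pressing.

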